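# Feel along the drawer's bamboo edging, then ease the drawer shut

### The arm

A 6-joint arm with a two-finger parallel gripper is mounted at the origin on the work surface. World frame = base frame: x ahead of the robot, y to its left, z up, the work surface at z = 0. Lengths are in m, angles in degrees, forces in N, time in s.
With the tool pointing down it reaches from about 0.35 to 0.875 m from the base axis. Payload 4.2 kg.
Tool frame: the origin (TCP) lies at the very end of the fingers, on their centre line; the grasp point (between the pads) lies 19 mm behind it; z points along the fingers, y is the line along which they close (so a half turn about z gives the same grasp; the last joint's range is limited). The gripper opens to 87 mm and grips with 3 to 60 N. Pads are 19 mm wide; open, the fingers measure 117 mm over their backs; the gripper's body (75 mm by 190 mm) begins 51 mm behind the grasp point.
Start: joints at [83.228, 22.042, 0.453, 0, -68.411, -14.817], TCP at [0.23, 0.581, 0.223] pointing down, gripper open.
Joint ranges: [-179.83, 179.83], [-69.29, 118.12], [-61.27, 80.66], [-181.25, 117.63], [-171.15, -9.14], [-177.46, 177.46]. Speed limits (degrees/s): [159.86, 159.86, 180, 180, 180, 180].

### API

Orientations are given as a 3x3 rotation matrix whose columns are the frame's x, y, z axes.
In Python, from station import * gives the robot as it stands.
- The arm moves only by the shell command python3 -m pendant 'ROWS'. ROWS is JSON, a list of rows, each an object of numbers: "x", "y", "z": the shift along the world's x, y, z normalised to -1 to 1, where 1 is 250 mm; "rx", "ry", "rz": the turn, a rotation vector about the world's x, y, z normalised to -1 to 1, where 1 is 180 degrees; "claw": the opening, from 0 (shut) to 1 (fully open). A call has exactly 8 rows; each row is the pose to reach, as a shift and turn from the pose commanded when the call began, turning the shorter way round; what a row does not reach only later rows make up. A row lasts 1/8 s, in which the tool goes at most 62.5 mm and 10.7 degrees, less where a joint would pass 70% of its speed; a pose out of reach is approached as far as the arm can. A call with a number of a shift or a turn outside -1 to 1 is refused whole. A call with a gripper value outside its range is refused whole. The fingers move at their own pace and stop on an object; the grip force is fixed at half the most. Time passes only in rows, so rows that repeat a pose let the fingers close, or fill a call up. It gives the time, the measured TCP pose, the force, the opening and the grip force at its end, in the units of the state.
- sense(): the state, without advancing time (a new reading comes with each control period).
- capture(name): name is "side" or "top"; returns a dict with "color" (400x640x3 uint8, red, green, blue), "mtx" (3x3 intrinsics, pixels), "world_to_cam" (4x4, takes a point from world to camera coordinates). Camera axes: x right, y up, looking along -z (the intrinsics and any distortion apply to the point x, -y, -z); pixel columns grow to the right and rows downward; lengths in m; the calibration is good to about 2 mm. A picture is of the moment at which its call begins. There is no depth.
- finish_job(): hands the job in; it is judged then, once.
Trained networks look in a picture, given as the dict that the camera call returned (one of the last four; its "shot" number tells which), for a name from the list of things; names that differ only in an ending like _2 or _b are one class to them, and where a whole thing is asked for, a point or a joint stands for the part that bears it (a point fixed in the world has none). Each returns a list of dicts, best first, with "conf" (0 to 1); they miss things now and then, are a little off and sometimes report something else, mostly with a low value. They report only what shows in the picture. A call takes as long as a camera call.
- search_frame(picture, label): "centre" ([column, row] in pixels, amid what is visible of it).
- regions_of(picture, label): "region" (400x640 bool, what is visible of it) and "centre" ([column, row] in pixels, amid what is visible of it).
The state is a dict: "time_s": time; "joints": joint angles; "joint_velocities": joint speeds; "effort": joint torques, N m; "tcp_pos": TCP position; "ee_rot": TCP orientation; "wrist_force": force on the tool from outside, world axes, zero at the start; "moment": the same for the moment, N m; "gripper_width": opening from 0.0 (shut) to 1.0 (fully open); "gripper_force": force on a finger pad.
Only numpy, scipy, OpenCV 4.12 (cv2) and the standard library are available. Lean on these libraries where they do the work, as an engineer would, in place of code of your own. Each camera call takes 0.05 s, during which the arm holds its last target. There are 200 camera calls.

### The job

The pale wooden drawer of the rattan shelf stands open, and the new bamboo edging along the top of its front must be felt for splinters: run the fingertips lightly along the top of the edging, from its left end to its right end as seen from the robot. Then push the drawer fully home with the fingertips, gently, without slamming it; take nothing between the fingers, and leave everything that stands on the shelf and the counter where it is.

Things in the scene. Friction and masses are not known exactly. Their poses are not given: they have to be found in the camera images.
- shelf: low shelf of bamboo poles and woven rattan, 524 mm wide (y), 270 mm deep (x), fixed. Origin at counter height under its middle, x from its front (robot's side) to its back, y to its left, z up. Its front plane lies 125 mm before the origin; the woven top is 118 mm high, the bamboo pole round it rises to 125 mm. Below the top is one drawer between two posts
- edging: split-bamboo edging on top of the drawer's front board, moving with the drawer: a straight rounded strip 16 mm wide. Origin at mid-length on its crest (highest line), 92 mm above the counter; y along it, left end at +210 mm, right end at -210 mm; x to the shelf's back, z up. Pressed down, it sinks with the drawer about 1 mm per 2.5 N, at most 6 mm, and comes up again (play in the runners)
- front (a point): centre of the outer face of the drawer's flat pale front board, which has no handle: the board is 424 mm wide (y), 14 mm thick, from 20 to 84 mm above the counter; this point is 52 mm above the counter, 7 mm before the edging's crest line. Behind the board is an open tray 195 mm deep. Axes as the shelf's
- drawer (a joint): how far the drawer stands out, in m: 0 fully home (the board's face flush with the shelf's front plane, the edging's crest 118 mm before the shelf's origin), growing as it comes out towards the robot along the shelf's -x, to 0.17. It stays where it is left; pushing it takes about 2 N, and a little more with speed
- basin: yellow plastic washbasin, round, 200 mm across at the rim, 62 mm high, standing on the shelf; origin under its centre
- jar_a: empty open glass jar, 68 mm across, 92 mm high, on the shelf; origin under its centre
- jar_b: a second jar like jar_a, on the shelf; origin under its centre
- incense: blue ceramic incense holder, a dish 72 mm across with a stub of stick in its middle, 76 mm high over all, on the shelf; origin under its centre
- scraper: stainless steel tongue scraper, a U of 6 mm wire 116 mm long and 48 mm wide, lying on the shelf behind its front pole; origin under the middle of the U
- mug: white mug, 80 mm across, 90 mm high, on the counter to the left; origin under its centre
- pump: amber bottle, 60 mm across, 150 mm high, on the counter to the right; origin under its centre
- dish: dark wooden dish, 90 x 120 mm, with a green soap on it, 34 mm high over all, on the counter to the right; origin under its centre

How it is judged:
By the outcome, as a careful person would: the job done as asked, in the order asked, and still so for the second after the job is handed in, with the robot touching nothing.
It also fails if it takes over 64 s, if anything falls off the work surface, if the arm or the gripper's body presses on something with over 40 N, if the wrist force passes 120 N, or if a joint passes its speed limit or range.

## Working session

There is one attempt and no reset: what is moved stays moved. The work goes in short steps, Python scripts to look and compute and a shell command to move; the robot and the scene stay as the last step left them, time stands still between calls to the robot, and variables do not carry over. Pictures are saved under pics/ and viewed, at most 10 in all, crops included, and the job is handed in when it is done.

```bash
mkdir -p pics; cat > h.py <<'E'
from station import *
import numpy as np, cv2
def save(p,n): cv2.imwrite('pics/'+n,p["color"][:,:,::-1])
def ray(p,px):
    M=np.array(p["mtx"]);T=np.array(p["world_to_cam"]);R=T[:3,:3];t=T[:3,3]
    d=np.linalg.inv(M)@np.array([px[0],px[1],1.]); d=np.array([d[0],-d[1],-d[2]])
    return -R.T@t, R.T@d
def atz(p,px,z):
    o,d=ray(p,px); return o+d*(z-o[2])/d[2]
def proj(p,X):
    T=np.array(p["world_to_cam"]);c=T[:3,:3]@np.array(X)+T[:3,3]
    u=np.array(p["mtx"])@np.array([c[0],-c[1],-c[2]]); return u[:2]/u[2]
E
python3 - <<'E'
from h import *
for n in("top","side"):
    p=capture(n); save(p,n+'0.png'); print(n,ray(p,(320,200)))
    for l in("edging","front","shelf","basin","jar_a","incense","scraper","mug","pump","dish"):
        r=regions_of(p,l)
        for q in r[:2]:
            ys,xs=np.nonzero(q["region"]); print(l,round(q["conf"],2),np.round(q["centre"]),xs.min(),xs.max(),ys.min(),ys.max())
s=sense();print(s["tcp_pos"],s["ee_rot"],s["wrist_force"],s["time_s"])
E
```

```text
top (array([ 0.50764429, -0.03395021,  1.28595152]), array([ 0.05146261,  0.02596184, -0.99833869]))
edging 0.91 [307. 222.] 242 383 215 231
front 0.93 [312. 214.] 242 383 200 230
front 0.65 [487. 250.] 465 511 231 272
shelf 0.89 [320. 186.] 216 400 109 230
basin 0.93 [261. 149.] 224 295 116 186
basin 0.3 [312. 216.] 242 383 199 231
jar_a 0.95 [368. 141.] 354 379 131 157
jar_a 0.84 [345. 167.] 333 356 154 180
incense 0.84 [321. 148.] 308 332 136 160
scraper 0.57 [293. 191.] 274 305 177 194
scraper 0.49 [475. 204.] 459 491 193 214
pump 0.9 [473. 204.] 461 491 194 213
dish 0.55 [488. 249.] 466 512 230 273
side (array([ 0.19507115, -1.21743036,  0.9324381 ]), array([ 0.24242252,  0.78581879, -0.5690949 ]))
edging 0.8 [300. 195.] 274 324 156 233
edging 0.24 [341. 203.] 274 434 136 259
front 0.7 [311. 204.] 274 343 158 251
shelf 0.73 [340. 204.] 274 434 136 259
basin 0.97 [343. 137.] 314 376 118 159
jar_a 0.89 [386. 183.] 375 400 163 204
jar_a 0.69 [356. 176.] 346 369 157 195
incense 0.56 [373. 172.] 370 377 165 178
scraper 0.61 [322. 158.] 313 336 153 173
mug 0.87 [259. 131.] 248 271 118 148
pump 0.88 [375. 313.] 362 389 279 339
dish 0.77 [320. 363.] 286 353 337 392
[0.22994258 0.58114486 0.22256486] [[ 9.29833676e-01 -3.67980074e-01  1.03453063e-05]
 [-3.67980074e-01 -9.29833676e-01  1.33140417e-05]
 [ 4.72011212e-06 -1.61867109e-05 -1.00000000e+00]] [ 0.25353859  0.12111885 -0.51072506] 1.1
```

View pics/top0.png

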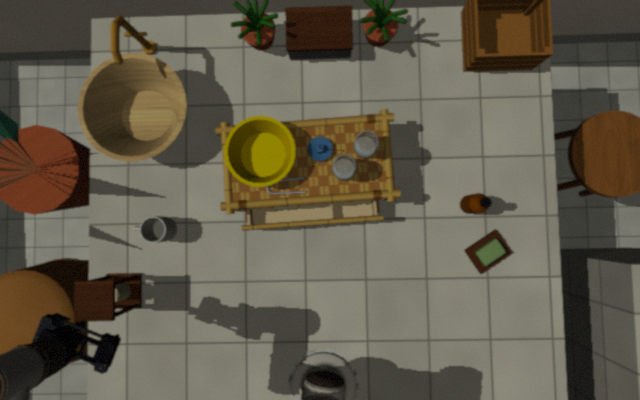

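View pics/side0.png

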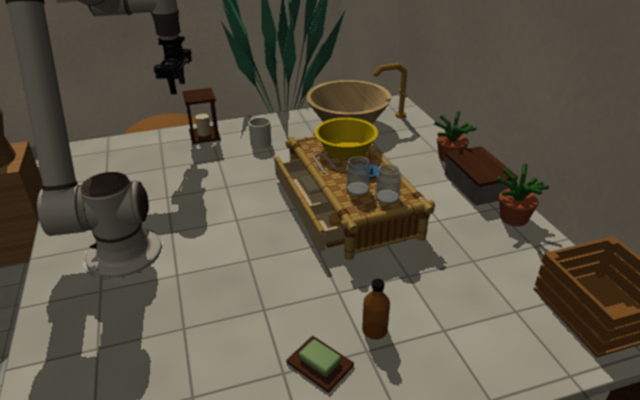

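The top view shows the drawer open towards the robot, with its edging running from (243,227) to (383,217). A dark lantern stands at (110,295), between the gripper and the shelf, and the mug is at (153,229).

```bash
python3 - <<'E'
from h import *
p=capture("top"); m=regions_of(p,"edging")[0]["region"]
ys,xs=np.nonzero(m)
P=np.array([atz(p,(a,b),.091) for a,b in zip(xs,ys)])[:,:2]
c=P.mean(0);u=np.linalg.svd(P-c,full_matrices=False)[2][0]; u*=np.sign(u[1])
t=(P-c)@u; n=np.array([u[1],-u[0]])
w=(P-c)@n
print("top c",c,"u",u,"yaw",np.degrees(np.arctan2(-u[0],u[1])),"ext",t.min(),t.max(),"w",np.percentile(w,[2,98]))
mid=c+u*(t.min()+t.max())/2; print("mid",mid,"ends",mid+.21*u,mid-.21*u)
for k in(.21,-.21): print(proj(p,[*(mid+k*u),.092]))
b=[q["centre"] for q in regions_of(p,"shelf")[:1]]
s=capture("side")
for k in(.21,-.21): print("side",proj(s,[*(mid+k*u),.092]))
# shelf top corners estimate: front pole left/right px in top image
for px in((222,207),(398,195),(388,116),(220,130)): print(px,atz(p,px,.125))
for px in((75,282),(112,282),(112,318),(75,318)): print("lantern",atz(p,px,.1),atz(p,px,.2))
for pic,nm in((p,'t'),(s,'s')):
    im=pic["color"].copy()
    for k in(.21,0,-.21):
        a=proj(pic,[*(mid+k*u),.092]); cv2.circle(im,(int(round(a[0])),int(round(a[1]))),1,(255,0,0),-1)
    cr=im[180:250,220:410] if nm=='t' else im[120:280,250:450]
    f=4 if nm=='t' else 3.7
    cv2.imwrite(f'pics/{nm}1.png',cv2.resize(cr,None,fx=f,fy=f)[:,:,::-1])
E
```

```text
top c [0.50322771 0.02150564] u [-0.05305898  0.99859138] yaw 3.041483960743792 ext -0.20684209131556203 0.2071868266742283 w [-0.00748075  0.00748185]
mid [0.50321856 0.02167777] ends [0.49207618 0.23138196] [ 0.51436095 -0.18802642]
[241.83821906 227.62095902]
[383.0746491  217.16170609]
side [275.39374142 155.48199995]
side [320.99132073 229.64621193]
(222, 207) [0.55344158 0.28135291 0.125     ]
(398, 195) [ 0.57691206 -0.22835134  0.125     ]
(388, 116) [ 0.8075595  -0.20653577  0.125     ]
(220, 130) [0.77964276 0.28547457 0.125     ]
lantern [0.34130634 0.72901775 0.1       ] [0.35533203 0.66468392 0.2       ]
lantern [0.33944359 0.61767357 0.1       ] [0.35362635 0.56272834 0.2       ]
lantern [0.23434839 0.61696603 0.1       ] [0.25739283 0.56208046 0.2       ]
lantern [0.23594252 0.72778468 0.1       ] [0.25885254 0.66355483 0.2       ]
```

View pics/t1.png

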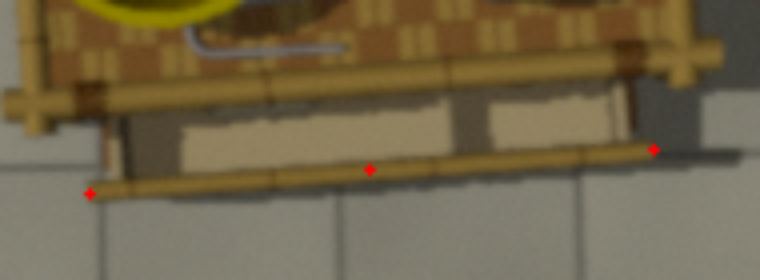

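View pics/s1.png

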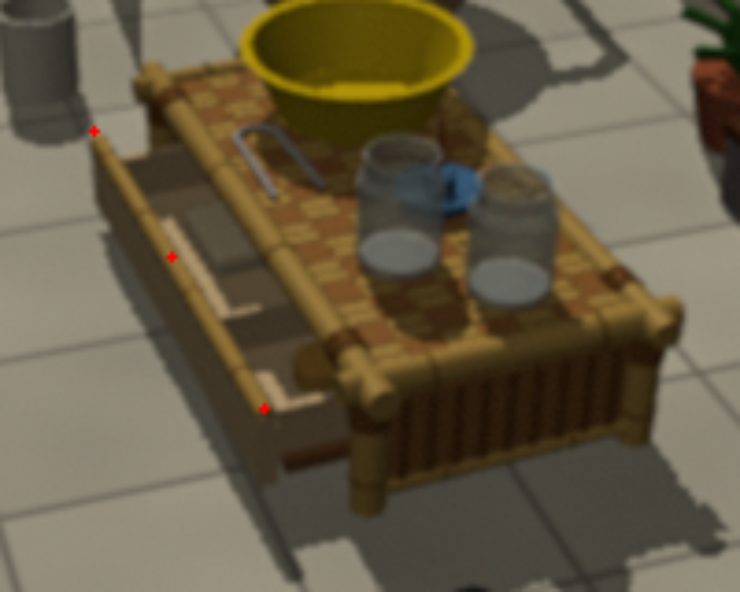

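The projected crest points (242,228), centre and (383,217) land on the edging in both views, so the pose is good. The crest runs from (0.492,0.231) to (0.514,-0.188) with a yaw of 3°. I'll lift first, then move towards the left end.

```bash
python3 -m pendant '[{"z":0.16,"claw":0},{"z":0.32,"claw":0},{"x":0.1,"y":-0.16,"z":0.32,"rz":0.03,"claw":0},{"x":0.25,"y":-0.32,"z":0.32,"rz":0.06,"claw":0},{"x":0.4,"y":-0.48,"z":0.32,"rz":0.09,"claw":0},{"x":0.55,"y":-0.64,"z":0.32,"rz":0.12,"claw":0},{"x":0.7,"y":-0.8,"z":0.32,"rz":0.137,"claw":0},{"x":0.8,"y":-0.94,"z":0.32,"rz":0.137,"claw":0}]'
python3 -c "
from h import *
s=sense();print(s['tcp_pos'],s['ee_rot'],s['wrist_force'],s['joints'],s['gripper_width'])
print('to go /0.25',(np.array([.4920,.2334,.11])-s['tcp_pos'])/.25)"
```

```text
[0.22994242 0.58113607 0.22254021] [[ 9.29826303e-01 -3.67998704e-01 -9.84332481e-06]
 [-3.67998704e-01 -9.29826303e-01 -2.13393932e-05]
 [-1.29971327e-06  2.34642599e-05 -1.00000000e+00]] [-0.98266763  0.31988704 -0.31893621] [ 8.32267118e+01  2.20421409e+01  4.52065241e-01 -4.47216182e-04
 -6.84112049e+01 -1.48187922e+01] 1.0028738153359547
to go /0.25 [ 1.04823032 -1.3909443  -0.45016085]$[0]: bad value
```

```bash
python3 -m pendant '[{"x":0,"y":0,"z":0.16,"rx":0,"ry":0,"rz":0,"claw":0},{"x":0,"y":0,"z":0.32,"rx":0,"ry":0,"rz":0,"claw":0},{"x":0.1,"y":-0.16,"z":0.32,"rx":0,"ry":0,"rz":0.03,"claw":0},{"x":0.25,"y":-0.32,"z":0.32,"rx":0,"ry":0,"rz":0.06,"claw":0},{"x":0.4,"y":-0.48,"z":0.32,"rx":0,"ry":0,"rz":0.09,"claw":0},{"x":0.55,"y":-0.64,"z":0.32,"rx":0,"ry":0,"rz":0.12,"claw":0},{"x":0.7,"y":-0.8,"z":0.32,"rx":0,"ry":0,"rz":0.137,"claw":0},{"x":0.8,"y":-0.94,"z":0.32,"rx":0,"ry":0,"rz":0.137,"claw":0}]'
python3 -c "
from h import *
s=sense();print(s['tcp_pos'],s['ee_rot'],s['wrist_force'],s['joints'],s['gripper_width'])
print('to go /0.25',(np.array([.4920,.2334,.11])-s['tcp_pos'])/.25)"
```

```text
time_s: 2.3
tcp_pos: [0.4312, 0.3445, 0.3026]
ee_rot: [[0.999, 0.053, 0.0], [0.053, -0.999, 0.0], [0.0, -0.0, -1.0]]
wrist_force: [1.3, 0.6, -0.1]
gripper_width: 0.168
gripper_force: 0.0
[0.43116744 0.34448516 0.3026497 ] [[ 9.98599382e-01  5.29075253e-02  2.62065416e-04]
 [ 5.29074984e-02 -9.98599412e-01  1.08512279e-04]
 [ 2.67439486e-04 -9.44950692e-05 -9.99999960e-01]] [ 1.34059043  0.61600827 -0.06397571] [ 5.54598050e+01  1.21907109e+01 -2.03786274e+00  9.12380207e-03
 -7.57577918e+01  3.75707447e+01] 0.16844144801441938
to go /0.25 [ 0.24333025 -0.44434066 -0.77059878]
```

```bash
python3 -m pendant '[{"x":0.06,"y":-0.12,"z":-0.1,"rx":0,"ry":0,"rz":0,"claw":0},{"x":0.13,"y":-0.25,"z":-0.25,"rx":0,"ry":0,"rz":0,"claw":0},{"x":0.19,"y":-0.36,"z":-0.4,"rx":0,"ry":0,"rz":0,"claw":0},{"x":0.248,"y":-0.451,"z":-0.55,"rx":0,"ry":0,"rz":0,"claw":0},{"x":0.248,"y":-0.451,"z":-0.67,"rx":0,"ry":0,"rz":0,"claw":0},{"x":0.248,"y":-0.451,"z":-0.74,"rx":0,"ry":0,"rz":0,"claw":0},{"x":0.248,"y":-0.451,"z":-0.77,"rx":0,"ry":0,"rz":0,"claw":0},{"x":0.248,"y":-0.451,"z":-0.77,"rx":0,"ry":0,"rz":0,"claw":0}]'
python3 - <<'E'
from h import *
p=capture("side");q=capture("top");s=sense();print(s["tcp_pos"],s["wrist_force"],s["gripper_width"],proj(p,s["tcp_pos"]),proj(q,s["tcp_pos"]))
a=cv2.resize(p["color"][90:240,220:370],None,fx=2.6,fy=2.6); b=cv2.resize(q["color"][150:300,190:340],None,fx=2.6,fy=2.6)
cv2.imwrite('pics/h2.png',np.hstack([a,b])[:,:,::-1])
E
```

```text
time_s: 3.3
tcp_pos: [0.492, 0.2335, 0.1101]
ee_rot: [[0.999, 0.054, -0.0], [0.054, -0.999, -0.0], [-0.0, 0.0, -1.0]]
wrist_force: [1.0, -0.9, 0.1]
gripper_width: -0.0
gripper_force: 0.0
[0.49245016 0.23391807 0.11098728] [-0.1267289  -0.22152806 -0.60416269] 0.006810478085282928 [274.98157051 149.98669589] [239.5436156  227.62466113]
```

View pics/h2.png

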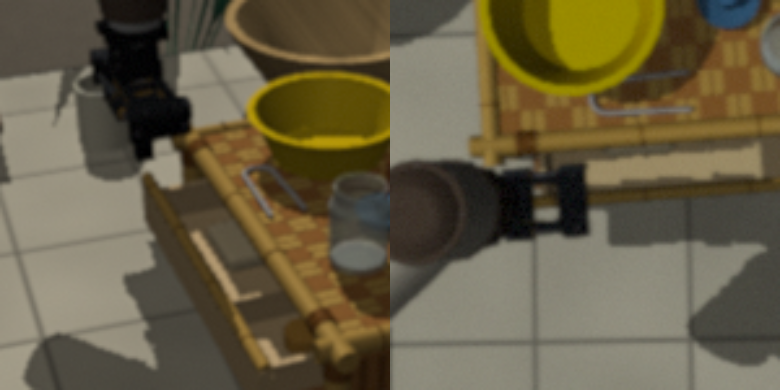

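The closed fingertips are just above the left end of the edging: the left half shows them at (150,150) and the edging end at (150,178). Next is a slow descent.

```bash
python3 -m pendant '[{"x":0,"y":0,"z":-0.03,"rx":0,"ry":0,"rz":0,"claw":0},{"x":0,"y":0,"z":-0.055,"rx":0,"ry":0,"rz":0,"claw":0},{"x":0,"y":0,"z":-0.065,"rx":0,"ry":0,"rz":0,"claw":0},{"x":0,"y":0,"z":-0.07,"rx":0,"ry":0,"rz":0,"claw":0},{"x":0,"y":0,"z":-0.073,"rx":0,"ry":0,"rz":0,"claw":0},{"x":0,"y":0,"z":-0.075,"rx":0,"ry":0,"rz":0,"claw":0},{"x":0,"y":0,"z":-0.076,"rx":0,"ry":0,"rz":0,"claw":0},{"x":0,"y":0,"z":-0.076,"rx":0,"ry":0,"rz":0,"claw":0}]'
python3 -c "
from h import *
for i in range(3):
  capture('side');s=sense();print(s['tcp_pos'],s['wrist_force'],s['moment'])"
```

```text
time_s: 4.4
tcp_pos: [0.4919, 0.2334, 0.0913]
ee_rot: [[0.999, 0.054, 0.0], [0.054, -0.999, -0.0], [0.0, 0.0, -1.0]]
wrist_force: [-1.2, -0.0, 2.6]
gripper_width: 0.003
gripper_force: 1.1
[0.4919642  0.23336238 0.09125236] [-1.46967078 -0.23363463  2.61207373] [-0.19627795  0.30184265 -0.01934901]
[0.49194551 0.23337041 0.09122148] [-0.65697147 -0.98017806  2.82438066] [-0.20078129  0.25379844 -0.01391431]
[0.49193459 0.23337739 0.09118422] [-1.17697329 -0.45962739  1.24855777] [-0.22177786  0.33452549 -0.04008748]
```

```bash
python3 -m pendant '[{"x":0.001,"y":-0.02,"z":0,"rx":0,"ry":0,"rz":0,"claw":0},{"x":0.003,"y":-0.05,"z":0,"rx":0,"ry":0,"rz":0,"claw":0},{"x":0.0045,"y":-0.085,"z":0,"rx":0,"ry":0,"rz":0,"claw":0},{"x":0.0064,"y":-0.12,"z":0,"rx":0,"ry":0,"rz":0,"claw":0},{"x":0.0085,"y":-0.16,"z":0,"rx":0,"ry":0,"rz":0,"claw":0},{"x":0.0106,"y":-0.2,"z":0,"rx":0,"ry":0,"rz":0,"claw":0},{"x":0.0127,"y":-0.24,"z":0,"rx":0,"ry":0,"rz":0,"claw":0},{"x":0.0149,"y":-0.28,"z":0,"rx":0,"ry":0,"rz":0,"claw":0}]'
python3 -c "
from h import *
for i in range(3):
  capture('side');s=sense();print(s['tcp_pos'],s['wrist_force'],s['moment'])"
```

```text
time_s: 5.55
tcp_pos: [0.4957, 0.1627, 0.0911]
ee_rot: [[0.999, 0.054, 0.0], [0.054, -0.999, 0.0], [0.0, -0.0, -1.0]]
wrist_force: [-0.0, 1.3, 2.5]
gripper_width: 0.004
gripper_force: 1.5
[0.49559203 0.1617413  0.09107875] [ 0.94929098 -1.04852116  3.11948869] [-0.2917274  -0.39630442  0.00117193]
[0.49557959 0.16186755 0.09108449] [ 0.99878882 -1.74465905  2.50522876] [-0.55163564 -0.38205335  0.01033746]
[0.49550148 0.16206711 0.09104113] [ 1.28571384 -1.22102555  2.29437651] [-0.65578437 -0.32890849 -0.02151005]
```

```bash
python3 -m pendant '[{"x":0.0019,"y":-0.035,"z":0,"rx":0,"ry":0,"rz":0,"claw":0},{"x":0.0037,"y":-0.07,"z":0,"rx":0,"ry":0,"rz":0,"claw":0},{"x":0.0056,"y":-0.105,"z":0,"rx":0,"ry":0,"rz":0,"claw":0},{"x":0.0074,"y":-0.14,"z":0,"rx":0,"ry":0,"rz":0,"claw":0},{"x":0.0093,"y":-0.175,"z":0,"rx":0,"ry":0,"rz":0,"claw":0},{"x":0.0112,"y":-0.21,"z":0,"rx":0,"ry":0,"rz":0,"claw":0},{"x":0.013,"y":-0.245,"z":0,"rx":0,"ry":0,"rz":0,"claw":0},{"x":0.0149,"y":-0.28,"z":0,"rx":0,"ry":0,"rz":0,"claw":0}]'
python3 -m pendant '[{"x":0.0019,"y":-0.035,"z":0,"rx":0,"ry":0,"rz":0,"claw":0},{"x":0.0037,"y":-0.07,"z":0,"rx":0,"ry":0,"rz":0,"claw":0},{"x":0.0056,"y":-0.105,"z":0,"rx":0,"ry":0,"rz":0,"claw":0},{"x":0.0074,"y":-0.14,"z":0,"rx":0,"ry":0,"rz":0,"claw":0},{"x":0.0093,"y":-0.175,"z":0,"rx":0,"ry":0,"rz":0,"claw":0},{"x":0.0112,"y":-0.21,"z":0,"rx":0,"ry":0,"rz":0,"claw":0},{"x":0.013,"y":-0.245,"z":0,"rx":0,"ry":0,"rz":0,"claw":0},{"x":0.0149,"y":-0.28,"z":0,"rx":0,"ry":0,"rz":0,"claw":0}]'
python3 - <<'E'
from h import *
q=capture("top");s=sense();print(s["tcp_pos"],s["wrist_force"])
m=regions_of(q,"edging")[0]["region"]
ys,xs=np.nonzero(m)
P=np.array([atz(q,(a,b),.091) for a,b in zip(xs,ys)])[:,:2]
f=np.polyfit(P[:,1],P[:,0],1); print("x at y=.0217, slope",np.polyval(f,.0217),f[0],P[:,1].min(),P[:,1].max())
print("x at y=-.05,-.19",np.polyval(f,[-.05,-.19]))
E
```

```text
time_s: 6.7
tcp_pos: [0.4994, 0.0928, 0.0911]
ee_rot: [[0.999, 0.054, -0.0], [0.054, -0.999, -0.0], [-0.0, 0.0, -1.0]]
wrist_force: [-0.2, 2.0, 3.5]
gripper_width: 0.005
gripper_force: 1.5
time_s: 7.7
tcp_pos: [0.5031, 0.0228, 0.091]
ee_rot: [[0.999, 0.054, -0.0], [0.054, -0.999, -0.0], [-0.0, 0.0, -1.0]]
wrist_force: [-0.3, 1.5, 3.7]
gripper_width: 0.004
gripper_force: 1.5
[0.50305183 0.02205496 0.09102391] [-0.15645188 -0.91605797  3.50900092]
x at y=.0217, slope 0.504382979558193 -0.04567302021824906 -0.18509255906922506 0.2281067131962473
x at y=-.05,-.19 [0.50765774 0.51405196]
```

```bash
python3 -m pendant '[{"x":0.0019,"y":-0.035,"z":0,"rx":0,"ry":0,"rz":0,"claw":0},{"x":0.0037,"y":-0.07,"z":0,"rx":0,"ry":0,"rz":0,"claw":0},{"x":0.0056,"y":-0.105,"z":0,"rx":0,"ry":0,"rz":0,"claw":0},{"x":0.0074,"y":-0.14,"z":0,"rx":0,"ry":0,"rz":0,"claw":0},{"x":0.0093,"y":-0.175,"z":0,"rx":0,"ry":0,"rz":0,"claw":0},{"x":0.0112,"y":-0.21,"z":0,"rx":0,"ry":0,"rz":0,"claw":0},{"x":0.013,"y":-0.245,"z":0,"rx":0,"ry":0,"rz":0,"claw":0},{"x":0.0149,"y":-0.28,"z":0,"rx":0,"ry":0,"rz":0,"claw":0}]'
python3 -m pendant '[{"x":0.0019,"y":-0.035,"z":0,"rx":0,"ry":0,"rz":0,"claw":0},{"x":0.0037,"y":-0.07,"z":0,"rx":0,"ry":0,"rz":0,"claw":0},{"x":0.0056,"y":-0.105,"z":0,"rx":0,"ry":0,"rz":0,"claw":0},{"x":0.0074,"y":-0.14,"z":0,"rx":0,"ry":0,"rz":0,"claw":0},{"x":0.0093,"y":-0.175,"z":0,"rx":0,"ry":0,"rz":0,"claw":0},{"x":0.0112,"y":-0.21,"z":0,"rx":0,"ry":0,"rz":0,"claw":0},{"x":0.013,"y":-0.245,"z":0,"rx":0,"ry":0,"rz":0,"claw":0},{"x":0.0149,"y":-0.28,"z":0,"rx":0,"ry":0,"rz":0,"claw":0}]'
python3 -m pendant '[{"x":0.0019,"y":-0.035,"z":0,"rx":0,"ry":0,"rz":0,"claw":0},{"x":0.0037,"y":-0.07,"z":0,"rx":0,"ry":0,"rz":0,"claw":0},{"x":0.0056,"y":-0.105,"z":0,"rx":0,"ry":0,"rz":0,"claw":0},{"x":0.0078,"y":-0.145,"z":0,"rx":0,"ry":0,"rz":0,"claw":0},{"x":0.0098,"y":-0.185,"z":0,"rx":0,"ry":0,"rz":0,"claw":0},{"x":0.012,"y":-0.225,"z":0,"rx":0,"ry":0,"rz":0,"claw":0},{"x":0.014,"y":-0.265,"z":0,"rx":0,"ry":0,"rz":0,"claw":0},{"x":0.0157,"y":-0.295,"z":0,"rx":0,"ry":0,"rz":0,"claw":0}]'
```

```text
time_s: 8.8
tcp_pos: [0.5068, -0.0472, 0.091]
ee_rot: [[0.999, 0.054, -0.0], [0.054, -0.999, -0.0], [-0.0, 0.0, -1.0]]
wrist_force: [-0.5, 2.2, 3.4]
gripper_width: 0.008
gripper_force: 1.5
time_s: 9.8
tcp_pos: [0.5105, -0.1172, 0.091]
ee_rot: [[0.999, 0.054, -0.0], [0.054, -0.999, -0.0], [-0.0, 0.0, -1.0]]
wrist_force: [-0.4, 1.8, 2.6]
gripper_width: 0.001
gripper_force: 1.5
time_s: 10.8
tcp_pos: [0.5144, -0.1911, 0.091]
ee_rot: [[0.999, 0.053, -0.0], [0.053, -0.999, -0.0], [-0.0, -0.0, -1.0]]
wrist_force: [-0.6, 1.6, 3.0]
gripper_width: 0.004
gripper_force: 1.3
```

```bash
python3 -m pendant '[{"x":0,"y":0,"z":0.08,"rx":0,"ry":0,"rz":0,"claw":0},{"x":-0.05,"y":0,"z":0.2,"rx":0,"ry":0,"rz":0,"claw":0},{"x":-0.18,"y":0.1,"z":0.2,"rx":0,"ry":-0.02,"rz":0,"claw":0},{"x":-0.208,"y":0.28,"z":0.2,"rx":0.002,"ry":-0.06,"rz":0,"claw":0},{"x":-0.208,"y":0.46,"z":0.2,"rx":0.005,"ry":-0.1,"rz":0,"claw":0},{"x":-0.208,"y":0.64,"z":0.2,"rx":0.0074,"ry":-0.1387,"rz":0,"claw":0},{"x":-0.208,"y":0.78,"z":0.2,"rx":0.0074,"ry":-0.1387,"rz":0,"claw":0},{"x":-0.208,"y":0.84,"z":0.2,"rx":0.0074,"ry":-0.1387,"rz":0,"claw":0}]'
python3 -m pendant '[{"x":0,"y":0,"z":-0.08,"rx":0,"ry":0,"rz":0,"claw":0},{"x":0,"y":0,"z":-0.18,"rx":0,"ry":0,"rz":0,"claw":0},{"x":0,"y":0,"z":-0.27,"rx":0,"ry":0,"rz":0,"claw":0},{"x":0,"y":0,"z":-0.33,"rx":0,"ry":0,"rz":0,"claw":0},{"x":0,"y":0,"z":-0.352,"rx":0,"ry":0,"rz":0,"claw":0},{"x":0,"y":0,"z":-0.352,"rx":0,"ry":0,"rz":0,"claw":0},{"x":0,"y":0,"z":-0.352,"rx":0,"ry":0,"rz":0,"claw":0},{"x":0,"y":0,"z":-0.352,"rx":0,"ry":0,"rz":0,"claw":0}]'
python3 - <<'E'
from h import *
q=capture("top");p=capture("side");s=sense();print(s["tcp_pos"],s["wrist_force"],s["joints"])
for n in("edging","shelf"):
    m=regions_of(q,n)[0]["region"]; ys,xs=np.nonzero(m)
    P=np.array([atz(q,(a,b),.091 if n=="edging" else .125) for a,b in zip(xs,ys)])[:,:2]
    u=np.array([-.053,.9986]); w=(P-[.5032,.0217])@np.array([.9986,.053]);t=(P-[.5032,.0217])@u
    print(n,np.percentile(w,[1,50,99]),t.min(),t.max())
    if n=="shelf":
        print("front pole near edge", [np.sort(w[(abs(t-c)<.004)])[[0,-1]] for c in(.25,-.25)])
a=cv2.resize(p["color"][90:270,220:440],None,fx=1.8,fy=1.8); b=cv2.resize(q["color"][90:270,200:420],None,fx=1.8,fy=1.8)
cv2.imwrite('pics/h3.png',np.hstack([a,b])[:,:,::-1])
E
```

```text
time_s: 11.8
tcp_pos: [0.4634, 0.0114, 0.143]
ee_rot: [[0.906, 0.051, 0.419], [0.048, -0.999, 0.017], [0.419, 0.005, -0.908]]
wrist_force: [1.5, -0.2, 0.6]
gripper_width: 0.005
gripper_force: 0.0
time_s: 12.8
tcp_pos: [0.4512, 0.0157, 0.1132]
ee_rot: [[0.931, 0.044, 0.361], [0.048, -0.999, -0.003], [0.361, 0.021, -0.933]]
wrist_force: [-0.1, -0.0, -0.4]
gripper_width: 0.002
gripper_force: 0.0
[0.45116611 0.01575374 0.11315188] [-0.68540275 -0.0745038   0.07477582] [ 19.75137631   3.08144721 -61.21500503  51.59769264  -9.19458453
  23.0176913 ]
edging [-0.00974804 -0.00013893  0.00908858] -0.2072800658071958 0.2097889886266533
shelf [-0.00479403  0.10516039  0.29967877] -0.26028287430892205 0.2612552423739897
front pole near edge [array([0.05168423, 0.30188473]), array([0.05217759, 0.30040469])]
```

View pics/h3.png

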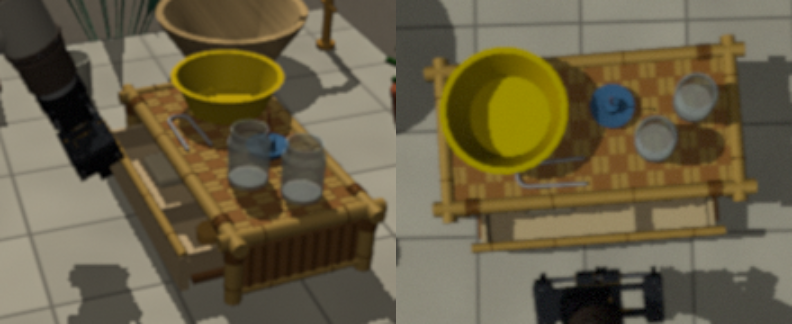

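The pose with a 25° tilt runs into the limits of joints 3 and 5. I'll raise, turn the tool back to vertical and use a smaller tilt.

```bash
python3 -m pendant '[{"x":0,"y":0,"z":0.05,"rx":0,"ry":0.03,"rz":0,"claw":0},{"x":0,"y":0,"z":0.1,"rx":-0.002,"ry":0.06,"rz":0,"claw":0},{"x":0,"y":0,"z":0.1,"rx":-0.005,"ry":0.09,"rz":0,"claw":0},{"x":0,"y":0,"z":0.1,"rx":-0.005,"ry":0.1,"rz":0,"claw":0},{"x":0,"y":0,"z":0.1,"rx":-0.005,"ry":0.1,"rz":0,"claw":0},{"x":0,"y":0,"z":0.1,"rx":-0.005,"ry":0.1,"rz":0,"claw":0},{"x":0,"y":0,"z":0.1,"rx":-0.005,"ry":0.1,"rz":0,"claw":0},{"x":0,"y":0,"z":0.1,"rx":-0.005,"ry":0.1,"rz":0,"claw":0}]'
python3 - <<'E'
from h import *
from scipy.spatial.transform import Rotation as Ro
s=sense();R=np.array(s["ee_rot"]);print(s["tcp_pos"],s["joints"])
xs=np.array([.9986,.053,0]);u=np.array([-.053,.9986,0])
R0=np.c_[xs,-u,[0,0,-1]]
T=Ro.from_rotvec(u*np.radians(-8)).as_matrix()@R0
print("turn/180",Ro.from_matrix(T@R.T).as_rotvec(degrees=True)/180)
tgt=np.array([.5032,.0217,0])-xs*(.007+.0094+.02); tgt[2]=.062
print("shift",(tgt-s["tcp_pos"])/.25)
E
```

```text
time_s: 14.0
tcp_pos: [0.4506, 0.0155, 0.1379]
ee_rot: [[0.997, 0.051, 0.055], [0.052, -0.998, -0.019], [0.054, 0.022, -0.998]]
wrist_force: [-0.3, -0.2, -0.6]
gripper_width: 0.009
gripper_force: 0.0
[0.4506197  0.01546399 0.13792626] [ 24.36208516   8.58119062 -33.36423286   3.20080853 -45.68606869
  66.38816689]
turn/180 [ 0.00835029 -0.02692284  0.00103361]
shift [ 0.06492506  0.01722726 -0.30370505]
```

```bash
python3 -m pendant '[{"x":0.02,"y":0.005,"z":-0.04,"rx":0.008,"ry":-0.01,"rz":0.001,"claw":0},{"x":0.04,"y":0.01,"z":-0.1,"rx":0.008,"ry":-0.02,"rz":0.001,"claw":0},{"x":0.065,"y":0.017,"z":-0.18,"rx":0.008,"ry":-0.027,"rz":0.001,"claw":0},{"x":0.065,"y":0.017,"z":-0.25,"rx":0.008,"ry":-0.027,"rz":0.001,"claw":0},{"x":0.065,"y":0.017,"z":-0.29,"rx":0.008,"ry":-0.027,"rz":0.001,"claw":0},{"x":0.065,"y":0.017,"z":-0.304,"rx":0.008,"ry":-0.027,"rz":0.001,"claw":0},{"x":0.065,"y":0.017,"z":-0.304,"rx":0.008,"ry":-0.027,"rz":0.001,"claw":0},{"x":0.065,"y":0.017,"z":-0.304,"rx":0.008,"ry":-0.027,"rz":0.001,"claw":0}]'
python3 - <<'E'
from h import *
s=sense();print(s["tcp_pos"],s["joints"],s["wrist_force"])
E
```

```text
time_s: 15.0
tcp_pos: [0.4679, 0.0202, 0.0626]
ee_rot: [[0.989, 0.053, 0.141], [0.052, -0.999, 0.007], [0.141, 0.0, -0.99]]
wrist_force: [-0.7, -0.5, -1.2]
gripper_width: 0.006
gripper_force: 0.0
[0.46789629 0.02018328 0.06257738] [ 24.34957654  14.86749544 -41.43332573   6.68392153 -26.31597506
  62.8817159 ] [-0.72479297 -0.49526191 -1.19050173]
```

```bash
python3 -m pendant '[{"x":0.02,"y":0.001,"z":0,"rx":0,"ry":0,"rz":0,"claw":0},{"x":0.04,"y":0.002,"z":0,"rx":0,"ry":0,"rz":0,"claw":0},{"x":0.055,"y":0.003,"z":0,"rx":0,"ry":0,"rz":0,"claw":0},{"x":0.07,"y":0.004,"z":0,"rx":0,"ry":0,"rz":0,"claw":0},{"x":0.085,"y":0.0045,"z":0,"rx":0,"ry":0,"rz":0,"claw":0},{"x":0.1,"y":0.0053,"z":0,"rx":0,"ry":0,"rz":0,"claw":0},{"x":0.115,"y":0.006,"z":0,"rx":0,"ry":0,"rz":0,"claw":0},{"x":0.13,"y":0.007,"z":0,"rx":0,"ry":0,"rz":0,"claw":0}]'
python3 -m pendant '[{"x":0.015,"y":0.0008,"z":0,"rx":0,"ry":0,"rz":0,"claw":0},{"x":0.03,"y":0.0016,"z":0,"rx":0,"ry":0,"rz":0,"claw":0},{"x":0.045,"y":0.0024,"z":0,"rx":0,"ry":0,"rz":0,"claw":0},{"x":0.06,"y":0.0032,"z":0,"rx":0,"ry":0,"rz":0,"claw":0},{"x":0.075,"y":0.004,"z":0,"rx":0,"ry":0,"rz":0,"claw":0},{"x":0.09,"y":0.0048,"z":0,"rx":0,"ry":0,"rz":0,"claw":0},{"x":0.1,"y":0.0053,"z":0,"rx":0,"ry":0,"rz":0,"claw":0},{"x":0.1,"y":0.0053,"z":0,"rx":0,"ry":0,"rz":0,"claw":0}]'
python3 - <<'E'
from h import *
q=capture("top");p=capture("side");s=sense();print(s["tcp_pos"],s["wrist_force"],s["joints"])
m=regions_of(q,"edging")[0]["region"]; ys,xs=np.nonzero(m)
P=np.array([atz(q,(a,b),.091) for a,b in zip(xs,ys)])[:,:2]
w=(P-[.5032,.0217])@np.array([.9986,.053]);print(np.percentile(w,[2,50,98]))
E
```

```text
time_s: 16.0
tcp_pos: [0.4997, 0.0216, 0.0618]
ee_rot: [[0.989, 0.053, 0.138], [0.052, -0.999, 0.006], [0.138, 0.001, -0.99]]
wrist_force: [-2.5, 0.6, 0.2]
gripper_width: 0.005
gripper_force: 1.1
time_s: 17.0
tcp_pos: [0.5255, 0.0232, 0.0621]
ee_rot: [[0.989, 0.053, 0.14], [0.052, -0.999, 0.007], [0.14, 0.001, -0.99]]
wrist_force: [-0.6, -1.2, -0.3]
gripper_width: 0.002
gripper_force: 0.5
[0.52542929 0.02322615 0.06218517] [-0.73257924 -0.00384515  0.18147099] [ 21.74856335  19.57997583 -33.26102214   5.30516542 -29.61163984
  66.85309444]
[0.03023737 0.03835044 0.04771199]
```

```bash
python3 -m pendant '[{"x":0.008,"y":0.0004,"z":0,"rx":0,"ry":0,"rz":0,"claw":0},{"x":0.016,"y":0.0008,"z":0,"rx":0,"ry":0,"rz":0,"claw":0},{"x":0.024,"y":0.0012,"z":0,"rx":0,"ry":0,"rz":0,"claw":0},{"x":0.032,"y":0.0017,"z":0,"rx":0,"ry":0,"rz":0,"claw":0},{"x":0.04,"y":0.0021,"z":0,"rx":0,"ry":0,"rz":0,"claw":0},{"x":0.047,"y":0.0025,"z":0,"rx":0,"ry":0,"rz":0,"claw":0},{"x":0.052,"y":0.0027,"z":0,"rx":0,"ry":0,"rz":0,"claw":0},{"x":0.056,"y":0.003,"z":0,"rx":0,"ry":0,"rz":0,"claw":0}]'
python3 -m pendant '[{"x":0.002,"y":0.0001,"z":0,"rx":0,"ry":0,"rz":0,"claw":0},{"x":0.004,"y":0.0002,"z":0,"rx":0,"ry":0,"rz":0,"claw":0},{"x":0.006,"y":0.0003,"z":0,"rx":0,"ry":0,"rz":0,"claw":0},{"x":0.008,"y":0.0004,"z":0,"rx":0,"ry":0,"rz":0,"claw":0},{"x":0.01,"y":0.0005,"z":0,"rx":0,"ry":0,"rz":0,"claw":0},{"x":0.012,"y":0.0006,"z":0,"rx":0,"ry":0,"rz":0,"claw":0},{"x":0.014,"y":0.0007,"z":0,"rx":0,"ry":0,"rz":0,"claw":0},{"x":0.016,"y":0.0008,"z":0,"rx":0,"ry":0,"rz":0,"claw":0}]'
```

```text
time_s: 18.15
tcp_pos: [0.539, 0.0238, 0.062]
ee_rot: [[0.989, 0.053, 0.139], [0.052, -0.999, 0.007], [0.14, 0.001, -0.99]]
wrist_force: [-2.1, 0.5, -0.2]
gripper_width: 0.004
gripper_force: 1.0
time_s: 19.15
tcp_pos: [0.543, 0.0241, 0.062]
ee_rot: [[0.989, 0.053, 0.139], [0.052, -0.999, 0.007], [0.14, 0.001, -0.99]]
wrist_force: [-1.6, 1.2, -0.3]
gripper_width: 0.007
gripper_force: 1.0
```

```bash
python3 -m pendant '[{"x":0.002,"y":0.0001,"z":0,"rx":0,"ry":0,"rz":0,"claw":0},{"x":0.004,"y":0.0002,"z":0,"rx":0,"ry":0,"rz":0,"claw":0},{"x":0.006,"y":0.0003,"z":0,"rx":0,"ry":0,"rz":0,"claw":0},{"x":0.008,"y":0.0004,"z":0,"rx":0,"ry":0,"rz":0,"claw":0},{"x":0.01,"y":0.0005,"z":0,"rx":0,"ry":0,"rz":0,"claw":0},{"x":0.012,"y":0.0006,"z":0,"rx":0,"ry":0,"rz":0,"claw":0},{"x":0.014,"y":0.0007,"z":0,"rx":0,"ry":0,"rz":0,"claw":0},{"x":0.016,"y":0.0008,"z":0,"rx":0,"ry":0,"rz":0,"claw":0}]'
python3 - <<'E'
from h import *
q=capture("top");p=capture("side");s=sense();print(s["tcp_pos"],s["wrist_force"])
m=regions_of(q,"edging")[0]["region"]; ys,xs=np.nonzero(m)
P=np.array([atz(q,(a,b),.091) for a,b in zip(xs,ys)])[:,:2]
w=(P-[.5032,.0217])@np.array([.9986,.053]);print(np.percentile(w,[2,50,98]))
a=cv2.resize(p["color"][110:270,250:440],None,fx=2,fy=2); b=cv2.resize(q["color"][110:270,210:400],None,fx=2,fy=2)
cv2.imwrite('pics/h4.png',np.hstack([a,b])[:,:,::-1])
E
```

```text
time_s: 20.15
tcp_pos: [0.5469, 0.0242, 0.062]
ee_rot: [[0.989, 0.053, 0.139], [0.052, -0.999, 0.006], [0.139, 0.001, -0.99]]
wrist_force: [-2.7, 1.2, 0.0]
gripper_width: 0.006
gripper_force: 1.0
[0.54700724 0.02423211 0.06198788] [-1.07745201  1.65646953  0.02499364]Traceback (most recent call last):
  File "<stdin>", line 3, in <module>
IndexError: list index out of range
```

```bash
python3 -m pendant '[{"x":0.002,"y":0.0001,"z":0,"rx":0,"ry":0,"rz":0,"claw":0},{"x":0.004,"y":0.0002,"z":0,"rx":0,"ry":0,"rz":0,"claw":0},{"x":0.006,"y":0.0003,"z":0,"rx":0,"ry":0,"rz":0,"claw":0},{"x":0.008,"y":0.0004,"z":0,"rx":0,"ry":0,"rz":0,"claw":0},{"x":0.01,"y":0.0005,"z":0,"rx":0,"ry":0,"rz":0,"claw":0},{"x":0.012,"y":0.0006,"z":0,"rx":0,"ry":0,"rz":0,"claw":0},{"x":0.014,"y":0.0007,"z":0,"rx":0,"ry":0,"rz":0,"claw":0},{"x":0.016,"y":0.0008,"z":0,"rx":0,"ry":0,"rz":0,"claw":0}]'
python3 - <<'E'
from h import *
q=capture("top");p=capture("side");s=sense();print(s["tcp_pos"],s["wrist_force"])
a=cv2.resize(p["color"][110:270,250:440],None,fx=2,fy=2); b=cv2.resize(q["color"][110:270,210:400],None,fx=2,fy=2)
cv2.imwrite('pics/h4.png',np.hstack([a,b])[:,:,::-1])
E
```

```text
time_s: 21.3
tcp_pos: [0.5487, 0.0242, 0.0612]
ee_rot: [[0.99, 0.052, 0.135], [0.052, -0.999, 0.006], [0.135, 0.001, -0.991]]
wrist_force: [-7.7, 4.7, 2.7]
gripper_width: 0.011
gripper_force: 3.8
[0.54867809 0.02418726 0.06117217] [-7.62472162  3.83939024  2.19814919]
```

View pics/h4.png

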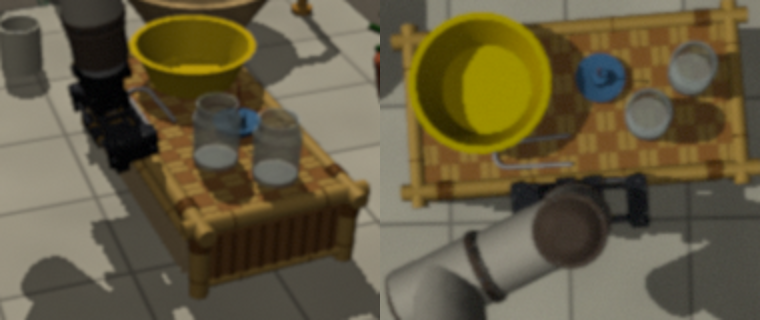

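The drawer face sits under the front pole, with the fingers against it at (130,150) in the left half. The push force has risen to 8 N, so it appears to be at its stop. I'll press slightly more to confirm, then back off.

```bash
python3 -m pendant '[{"x":0.002,"y":0.0001,"z":0,"rx":0,"ry":0,"rz":0,"claw":0},{"x":0.004,"y":0.0002,"z":0,"rx":0,"ry":0,"rz":0,"claw":0},{"x":0.006,"y":0.0003,"z":0,"rx":0,"ry":0,"rz":0,"claw":0},{"x":0.006,"y":0.0003,"z":0,"rx":0,"ry":0,"rz":0,"claw":0},{"x":0.006,"y":0.0003,"z":0,"rx":0,"ry":0,"rz":0,"claw":0},{"x":0.006,"y":0.0003,"z":0,"rx":0,"ry":0,"rz":0,"claw":0},{"x":0.006,"y":0.0003,"z":0,"rx":0,"ry":0,"rz":0,"claw":0},{"x":0.006,"y":0.0003,"z":0,"rx":0,"ry":0,"rz":0,"claw":0}]'
python3 -m pendant '[{"x":-0.01,"y":-0.0005,"z":0,"rx":0,"ry":0,"rz":0,"claw":0},{"x":-0.03,"y":-0.0016,"z":0,"rx":0,"ry":0,"rz":0,"claw":0},{"x":-0.08,"y":-0.004,"z":0,"rx":0,"ry":0,"rz":0,"claw":0},{"x":-0.15,"y":-0.008,"z":0,"rx":0,"ry":0,"rz":0,"claw":0},{"x":-0.22,"y":-0.01,"z":0.02,"rx":0,"ry":0,"rz":0,"claw":0},{"x":-0.27,"y":-0.01,"z":0.1,"rx":0,"ry":0,"rz":0,"claw":0},{"x":-0.28,"y":-0.01,"z":0.25,"rx":0,"ry":0,"rz":0,"claw":0},{"x":-0.28,"y":-0.01,"z":0.4,"rx":0,"ry":0,"rz":0,"claw":0}]'
python3 - <<'E'
from h import *
q=capture("top");p=capture("side");s=sense();print(s["tcp_pos"],s["wrist_force"],s["joints"])
for n in("edging","front"): print(n,[(round(r["conf"],2),r["centre"]) for r in search_frame(q,n)[:2]],[(round(r["conf"],2),r["centre"]) for r in search_frame(p,n)[:2]])
a=cv2.resize(p["color"][110:270,250:440],None,fx=2,fy=2); b=cv2.resize(q["color"][110:270,210:400],None,fx=2,fy=2)
for X in([.5647-.0111,.0249+.2097,.092],[.5647+.0111,.0249-.2097,.092]): print(proj(p,X),proj(q,X))
cv2.imwrite('pics/h5.png',np.hstack([a,b])[:,:,::-1])
E
```

```text
time_s: 22.4
tcp_pos: [0.5488, 0.0241, 0.0607]
ee_rot: [[0.99, 0.052, 0.132], [0.052, -0.999, 0.005], [0.132, 0.002, -0.991]]
wrist_force: [-10.1, 4.8, 3.4]
gripper_width: 0.002
gripper_force: 4.8
time_s: 23.4
tcp_pos: [0.4816, 0.0219, 0.1635]
ee_rot: [[0.989, 0.053, 0.14], [0.053, -0.999, 0.007], [0.14, 0.001, -0.99]]
wrist_force: [0.6, 0.6, 0.2]
gripper_width: 0.007
gripper_force: 0.0
[0.48497543 0.02300385 0.16707341] [ 0.61509883 -0.0346842  -0.25793792] [ 23.86370786   7.15539138 -30.9707166    4.27278756 -43.82091393
  66.35004722]
edging [(0.65, [258.3, 208.4])] [(0.58, [315.7, 188.9])]
front [(0.53, [313.6, 200.7]), (0.49, [487.6, 249.9])] [(0.72, [321.4, 200.8]), (0.39, [377.7, 313.1])]
[293.40053114 152.03892664] [240.54982605 206.97827687]
[342.67137697 224.47258744] [381.37731303 196.41078168]
```

View pics/h5.png

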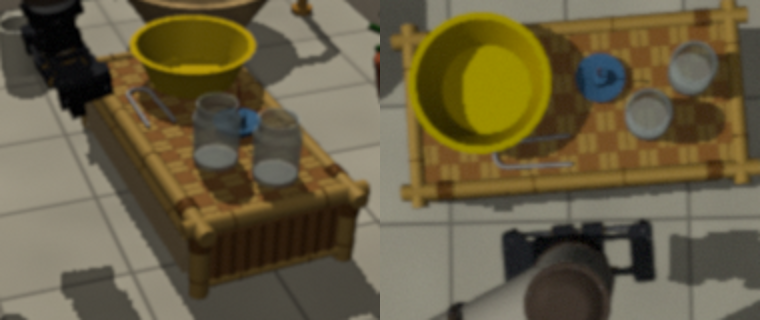

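The drawer is flush under the front pole, whose line from (100,95) to (195,215) is unbroken. It held firm at 10 N, everything on the shelf is where it was, and the arm is clear.

```bash
python3 -c "
from station import *
print(finish_job())"
```

```text
the job is handed in; nothing more can be done
None
```

I ran the closed fingertips along the edging from left end to right end at about 3 N, then pushed the drawer gently to its stop. Nothing on the shelf moved, and the job was handed in at about 24 s.

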